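Close up the bamboo keepsake box

ROBOT

A 6-joint arm with a two-finger parallel gripper is mounted at the origin on the work surface. World frame = base frame: x ahead of the robot, y to its left, z up, the work surface at z = 0. Lengths are in m, angles in rad, forces in N, time in s.
With the tool pointing down it reaches from about 0.325 to 0.775 m from the base axis. Payload 5.5 kg.
Tool frame: the origin (TCP) lies between the finger pads; the fingertips stand 8 mm ahead of it and the grasp point (between the pads) lies 11 mm behind it (tcp_to_tips is the distance from the TCP to the fingertips, in m); z points along the fingers, y is the line along which they close (so a half turn about z gives the same grasp; the last joint's range is limited). The gripper opens to 88 mm and grips with 3 to 60 N. Pads are 20 mm wide; open, the fingers measure 115 mm over their backs; the gripper's body (75 mm by 178 mm) begins 61 mm behind the grasp point.
Start: joints at [-1.305, 0.091, 1.231, -0, 1.82, -0.057], TCP at [0.19, -0.569, 0.231] pointing down, gripper open.
Joint ranges: [-2.87, 2.87], [-0.86, 2.18], [0.17, 2.46], [-1.51, 4.65], [0.06, 2.69], [-2.65, 2.65]. Speed limits (rad/s): [2.57, 2.57, 3.01, 3.14, 3.14, 3.14].

INTERFACE

Orientations are given as a unit quaternion [w, x, y, z].
In Python, from bench import * gives the robot as it stands. Calls block until the motion is done:
- move_to(position, orientation): joint-space move of the TCP to a pose.
- move_l(position, speed=0.15, orientation=None): straight line of the TCP; orientation=None keeps the orientation; speed is the mean speed in m/s.
- movej(angles): joint-space move.
- gripper_open() and close(): open the fingers fully, or close them until they stop; the grip force is fixed at half the most.
- hold(seconds).
- inverse_kinematics(position, orientation): joint angles nearest the present ones, or None.
- state(): the state.
- get_image(name): name is "scene" or "top" or "wrist"; returns a dict with "frame" (384x512x3 uint8, blue, green, red), "depth" (384x512 float32, m along the optical axis (not along the pixel's ray), 0 where there is no reading), "camera_matrix" (3x3 intrinsics, pixels), "k1" (the pictures are not rectified: a ray, as slopes to the right and down, at radius r is drawn at 1 + k1 r^2 times it, then the intrinsics apply), "view" (4x4, takes a point from world to camera coordinates). Camera axes: x right, y up, looking along -z (the intrinsics and any distortion apply to the point x, -y, -z); pixel columns grow to the right and rows downward; lengths in m; the calibration is good to about 2 mm. A picture is of the moment at which its call begins.
A pose or a line that the arm cannot do raises IKError and nothing moves.
- job_done(): hands the job in; it is judged then, once.
The state is a dict: "time": time; "joint_pos": joint angles; "dq": joint speeds; "joint_torque": joint torques, N m; "ee_pos": TCP position; "ee_rot": TCP orientation; "ft_force": force on the tool from outside, world axes, zero at the start; "moment": the same for the moment, N m; "finger_gap": finger opening in m; "finger_force": force on a finger pad.
Only numpy, scipy, OpenCV 4.12 (cv2) and the standard library are available. Lean on these libraries where they do the work, as an engineer would, in place of code of your own. Each camera call takes 0.05 s, during which the arm holds its last target. There are 200 camera calls.

TASK

Put the tall brass bangle from the steel tray into the bamboo box, fit the box's lid, which lies on the sloping shoe stand, on the box and press it down, without using brute force, until it snaps home flat all round, then swing the metal strap over the lid until it lies down against its stop. Leave the other things on the shelf where they are.

Things in the scene. Friction and masses are not known exactly. Their poses are not given: they have to be found in the camera images.
- box: Open-topped bamboo box fixed to the shelf, 130 mm (its x) by 170 mm (its y) by 60 mm high, walls 6 mm, floor 6 mm (cavity 118 x 158 x 54 mm). Origin: centre of its underside; z up; its -x side, roughly toward the robot, carries the strap.
- box_mouth (a point): Centre of the box's mouth, level with the rim (60 mm above the underside); axes as the box. Just below the rim a spring catch, 78 mm long, sticks 4 mm out of each end wall (+y, -y). A lid merely laid on stays on the catches, up to 10 mm proud or one end high; a push of 6 to 18 N straight down over each catch in turn snaps it home against the rim, where the catches hold it.
- strap (a joint): Angle of the steel strap hinged on the box's -x side. 0 = shut, at its stop: lying flat over the lid, pointing to the box's +x; 1.57 = upright; it starts at 1.85 to 2.15, leaning outward. The hinge is stiff (0.08 N m): the strap stays where it is left. Strap: 44 mm long from hinge to free end, 30 mm wide, 3 mm thick, 7 mm bead across its free end.
- strap_hinge (a point): Middle of the strap's hinge line: 74 mm to the box's -x from the box's centre, 71 mm above its underside; the hinge line runs along the box's y; axes as the box. Shut, the strap's underside clears a seated lid by 1.5 mm, so a lid that is not down stops it.
- lid_handle (a point): Centre of the bar handle on the middle of the loose bamboo lid (200 g, +-25 percent). Bar: 44 mm (lid x) by 12 mm (lid y) by 26 mm high. This point is 13 mm above the plate's top face, 21 mm above its underside. Lid z is normal to the plate, out of its top. At first the lid lies face up on the stand, tilted 0.6 rad: its z leans toward the robot, its x points up the slope.
- lid_seat (a point): Centre of the underside of the lid's plate; it meets box_mouth when the lid is on (either way round). Axes as the lid. Plate 128 mm (x) by 168 mm (y) by 8 mm. Below it a plug 12 mm deep, 108 x 146 mm, with a round bead 7 mm thick along its four sides, 5 to 12 mm below the plate, 115 x 154 mm over the beads. Play in the box when seated: 1.5 mm each way in x, 2 mm in y.
- stand: Fixed white plastic shoe stand, 190 mm wide, with a ramp that rises 34 degrees to its +x and a stop lip along its low edge, on which the lid rests; the lip rises 24 mm above the ramp. Highest point about 125 mm. Origin: middle of its footprint at shelf level. It may be left or right of the box.
- tray: Fixed stainless steel tray, 150 mm (its x) by 240 mm (its y), rim 12 mm high, floor 3 mm thick. Origin: centre of its underside. On the other side of the box from the stand. It holds two bangles side by side.
- bangle_c (a point): Centre (half-way up) of the tall bangle to be put away: brass ring lying flat in the tray, 60 mm outside and 51 mm inside diameter, 16 mm high; axis z. 50 g, give or take 25 percent.
- thin_bangle_c (a point): Centre of the other bangle, to be left in the tray: same diameters but only 6 mm high.
- piggy_bank: Red ceramic piggy bank, about 120 mm long, 95 mm wide and 110 mm high, standing loose behind the box. Leave alone. Origin: centre underneath.
- polish_tin: Round steel shoe-polish tin, 68 mm diameter, 22 mm high, loose in front of the box, to its left. Leave alone. Origin: centre of its underside.
- cologne: Small amber glass bottle, 42 mm diameter, 95 mm high, loose. Leave alone. Origin: centre of its underside.
- padlock: Brass padlock lying flat, 34 x 40 x 16 mm with a steel shackle, loose. Leave alone. Origin: centre of its underside.
Things that resemble listed ones, but are neither listed nor needed, are in the scene too. Leave any purple or red look-alike of the part that bears bangle_c alone. What is shaped like the part that bears lid_handle but red is not meant.

How it is judged:
By the outcome, as a careful person would: the job done as asked, in the order asked, and still so for the second after the job is handed in, with the robot touching nothing.
It also fails if it takes over 72 s, if anything falls off the work surface, if the arm or the gripper's body presses on something with over 40 N, if the wrist force passes 120 N, or if a joint passes its speed limit or range.

## Working session

There is one attempt and no reset: what is moved stays moved. The work goes in short steps, each a Python script; the robot and the scene stay as the last script left them, time stands still between calls to the robot, and variables do not carry over. Pictures are saved under pics/ and viewed, at most 10 in all, crops included, and the job is handed in when it is done.

```bash
ls; mkdir -p pics; cat > h.py <<'E'
from bench import *
import numpy as np, cv2
from scipy.spatial.transform import Rotation as R
def world(im):
    "HxWx3 world points from depth"
    K=np.array(im["camera_matrix"]);k1=im["k1"];d=im["depth"];h,w=d.shape
    u,v=np.meshgrid(np.arange(w),np.arange(h))
    p=cv2.undistortPoints(np.stack([u,v],-1).reshape(-1,1,2).astype(np.float64),K,np.array([k1,0,0,0,0.])).reshape(h,w,2)
    c=np.stack([p[...,0]*d,-p[...,1]*d,-d,np.ones_like(d)],-1)
    P=(c@np.linalg.inv(np.array(im["view"])).T)[...,:3]
    P[d<=0]=np.nan
    return P
def down(yaw):
    "tool z down, tool y at world angle yaw"
    y=np.array([np.cos(yaw),np.sin(yaw),0]);z=np.array([0,0,-1.]);return quat(np.cross(y,z),y,z)
def quat(x,y,z):
    q=R.from_matrix(np.stack([x,y,z],1)).as_quat();return [q[3],q[0],q[1],q[2]]
E
python3 - <<'E'
from h import *
for n in("top","scene"):
    im=get_image(n);cv2.imwrite(f"pics/{n}1.png",im["frame"]);np.savez(f"pics/{n}1.npz",P=world(im),f=im["frame"])
s=state();print(s["time"],s["ee_pos"],s["ee_rot"])
a=cv2.imread("pics/top1.png");cv2.imwrite("pics/top1b.png",cv2.resize(a,(800,600)))
E
```

```text
pics
0.1 [ 0.19025565 -0.56878208  0.22962446] [-8.72565147e-04  9.87003586e-01  1.60695822e-01 -1.11210497e-04]
```

View pics/top1b.png

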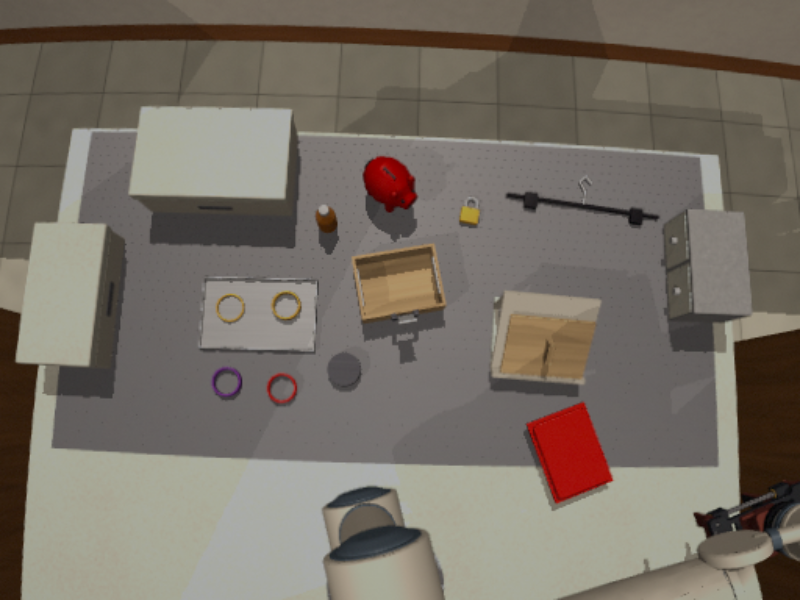

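View pics/scene1.png

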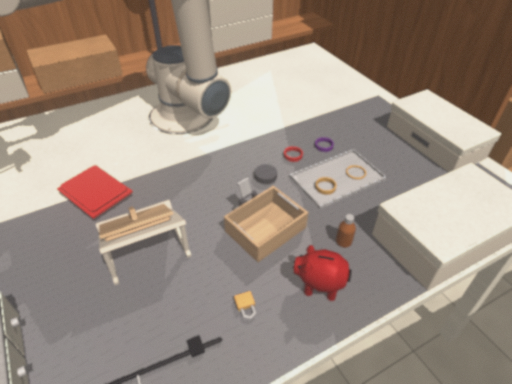

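The top picture (800x600) shows:
- **Bangles:** two brass rings in the tray at (230,308) and (287,305). Purple and red look-alikes lie outside the tray at (227,381) and (282,388).
- **Box:** at (398,283), with its strap at (405,320).
- **Lid:** on the stand at (547,347). The red lid decoy is at (570,452).

The candidates for bangle_c are the two brass rings, and I'll pick by height. The ring at (287,305) looks taller.

```bash
python3 - <<'E'
from h import *
d=np.load("pics/top1.npz");P=d["P"];f=d["f"]
hsv=cv2.cvtColor(f,cv2.COLOR_BGR2HSV)
def roi(x0,x1,y0,y1):
    m=np.zeros(P.shape[:2],bool);m[int(y0*.64):int(y1*.64),int(x0*.64):int(x1*.64)]=1;return m
ok=np.isfinite(P[...,2])
for n,r in(("L",(210,250,288,328)),("R",(266,308,285,328))):
    m=roi(*r)&ok&(hsv[...,1]>90);q=P[m]
    z=q[:,2];(c,rad)=cv2.minEnclosingCircle(q[:,:2].astype(np.float32))
    print(n,len(q),"z pct",np.percentile(z,[5,25,50,75,95]).round(4),c,rad)
t=P[roi(240,262,285,335)&ok];print("tray floor z",np.median(t[:,2]))
print("table",np.nanmedian(P[roi(430,480,350,420)],axis=(0)))
b=P[roi(340,460,235,335)&ok&(hsv[...,1]>50)];b=b[(b[:,2]>.05)&(b[:,2]<.068)]
print("box rim",len(b),np.median(b[:,2]),cv2.minAreaRect(b[:,:2].astype(np.float32)))
s=P[roi(380,430,305,345)&ok];s=s[s[:,2]>.068];print("strap",len(s),s.min(0),s.max(0));print(s[np.argsort(s[:,2])][::max(1,len(s)//14)].round(4))
l=P[roi(490,605,308,390)&ok&(hsv[...,1]>70)]
pl=l
for i in range(4):
    c=pl.mean(0);n=np.linalg.svd(pl-c)[2][2];n*=np.sign(n[2]);pl=l[abs((l-c)@n)<.006 if i<2 else abs((l-c)@n)<.003]
print("lid",len(l),len(pl),"c",c,"n",n,"tilt",np.arccos(n[2]))
h=l[((l-c)@n>.012)];print("handle",len(h),h.mean(0),((h-c)@n).max(), np.median(h,0))
x=np.array([-n[0],-n[1],0]);x/=np.linalg.norm(x);yy=np.cross(n,x/1);yy/=np.linalg.norm(yy);xx=np.cross(yy,n)
ab=np.stack([(pl-c)@xx,(pl-c)@yy],1).astype(np.float32);print("x",xx,"y",yy,"rect",cv2.minAreaRect(ab))
hb=h-c;print("handle ab",(hb@xx).min(),(hb@xx).max(),(hb@yy).min(),(hb@yy).max())
v=f[170:235,120:210];cv2.imwrite("pics/tray.png",cv2.resize(v,None,fx=6,fy=6,interpolation=3))
E
```

```text
L 83 z pct [0.0031 0.0067 0.0085 0.0099 0.0127] (0.5430891513824463, 0.3405807912349701) 0.03065001778304577
R 99 z pct [0.0035 0.0147 0.018  0.0199 0.0221] (0.5529818534851074, 0.2222779244184494) 0.03124721348285675
tray floor z 0.0038069908406080932
table [ 0.40139275 -0.12915271  0.00105468]
box rim 431 0.060024003522544556 ((0.6005135774612427, -0.0069542378187179565), (0.13369661569595337, 0.17011955380439758), 12.006119728088379)
strap 83 [ 0.50737128 -0.04604608  0.06949941] [0.53895219 0.00603551 0.11661813]
[[ 0.5316 -0.0032  0.0695]
 [ 0.5283 -0.0032  0.071 ]
 [ 0.5251 -0.0064  0.0724]
 [ 0.5308  0.003   0.0732]
 [ 0.5281 -0.0184  0.0756]
 [ 0.5276 -0.0092  0.0769]
 [ 0.5242 -0.0032  0.0777]
 [ 0.5233 -0.0091  0.0845]
 [ 0.5227 -0.015   0.0904]
 [ 0.5221 -0.0268  0.0968]
 [ 0.5214 -0.0355  0.1035]
 [ 0.5109 -0.0206  0.1103]
 [ 0.5076 -0.0147  0.1109]
 [ 0.5107 -0.0235  0.1123]
 [ 0.5132 -0.0145  0.1133]
 [ 0.5168 -0.035   0.1137]
 [ 0.5099 -0.0145  0.1156]]
lid 2053 1693 c [ 0.47561679 -0.30003091  0.08333265] n [-0.56518559  0.03129734  0.82436989] tilt 0.6017081898247589
handle 77 [ 0.46067643 -0.29910361  0.10166912] 0.02914951665843125 [ 0.46060291 -0.29886105  0.10216621]
x [ 0.82310886 -0.04557993  0.56605148] y [0.05529063 0.9984703  0.        ] rect ((-0.0027923956513404846, -0.0015730112791061401), (0.1303367018699646, 0.16646769642829895), 0.3350698947906494)
handle ab -0.02606684792981954 0.02028048930071189 -0.008430404169846407 0.005901712483831512
```

View pics/tray.png

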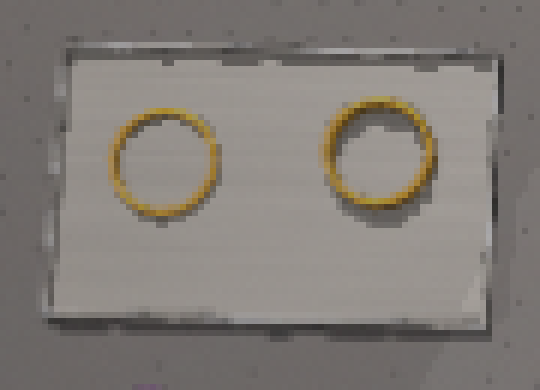

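The picture shows the thin ring on the left and the ring at crop (380,152) on the right. The right one's top is at z≈0.019 and it shows a visible inner wall, so it is the tall bangle. Next I'll take close wrist views over the lid, box and bangle on the way.

```bash
python3 - <<'E'
from h import *
yb=np.deg2rad(12)+np.pi/2
def rec(n):
    hold(.2);im=get_image("wrist");np.savez(f"pics/{n}.npz",P=world(im),f=im["frame"]);return im["frame"]
s0=state()["joint_pos"]
for n,p,y in(("wl",[.44,-.30,.36],np.pi/2),("wb",[.56,-.01,.33],yb),("wt",[.54,.222,.25],yb)):
    best=min((inverse_kinematics(p,down(a)) for a in(y,y-np.pi)),key=lambda j:9 if j is None else abs(np.array(j)[5]))
    print(n,np.round(best,2));movej(best);fr=rec(n);cv2.imwrite(f"pics/{n}.png",fr);print(state()["time"])
a=[cv2.resize(cv2.imread(f"pics/{n}.png"),(400,300)) for n in("wl","wb","wt")]
cv2.imwrite("pics/m.png",np.vstack([np.hstack(a[:2]),np.hstack([a[2],a[2]*0])]))
E
```

```text
wl [-0.66 -0.02  1.11 -0.    2.05  0.91]
1.8
wb [-0.08  0.03  1.12 -0.    2.    1.28]
3.25
wt [ 0.33  0.05  1.24 -0.    1.85 -1.45]
5.825
```

View pics/m.png

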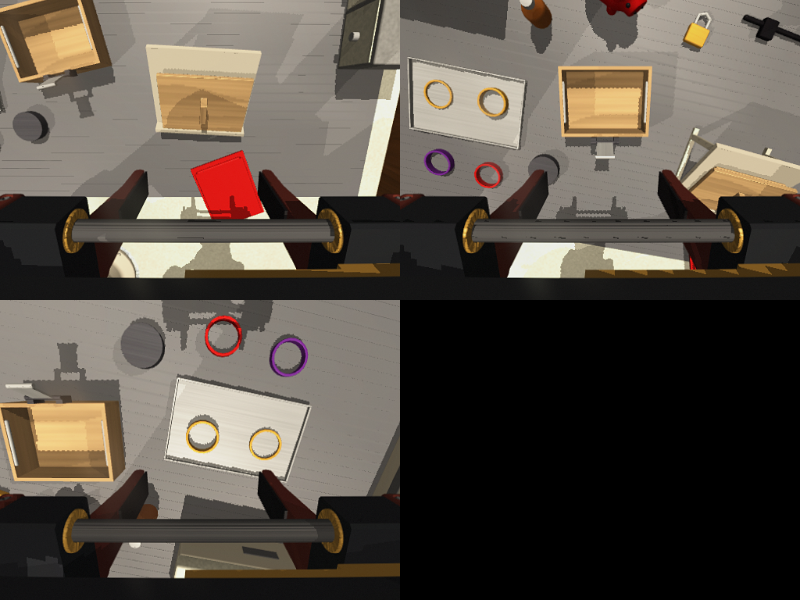

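The mosaic shows the lid with its handle (203,110), the box with its strap (605,100; strap 605,148), and the tall bangle (202,435) beside the thin one (265,443). Next I'll compute their poses.

```bash
cat > an.py <<'E'
from h import *
def load(n):
    d=np.load(f"pics/{n}.npz");return d["P"],d["f"],cv2.cvtColor(d["f"],cv2.COLOR_BGR2HSV)
def near(P,c,r): return np.isfinite(P[...,2])&(np.hypot(P[...,0]-c[0],P[...,1]-c[1])<r)
if __name__=="__main__":
    for n in("wt","wb"):
        P,f,h=load(n);
        q=P[near(P,(.553,.222),.045)&(h[...,1]>90)];q=q[q[:,2]>.013]
        A=np.c_[2*q[:,:2],np.ones(len(q))];s=np.linalg.lstsq(A,(q[:,:2]**2).sum(1),rcond=None)[0]
        print(n,"bangle",len(q),s[:2],"r",np.sqrt(s[2]+s[0]**2+s[1]**2),"ztop",np.percentile(q[:,2],[50,95]),"encl",cv2.minEnclosingCircle(q[:,:2].astype(np.float32)))
    for n in("wb","wt","wl"):
        P,f,h=load(n);q=P[near(P,(.6,-.007),.12)&(h[...,1]>50)];q=q[(q[:,2]>.056)&(q[:,2]<.064)]
        print(n,"rim",len(q),np.median(q[:,2]),cv2.minAreaRect(q[:,:2].astype(np.float32)))
    for n in("wb","wl"):
        P,f,h=load(n);c0=np.array([.6005,-.007]);a=np.deg2rad(12);ex=np.array([np.cos(a),np.sin(a)]);ey=np.array([-ex[1],ex[0]])
        q=P[near(P,(.515,-.025),.05)];q=q[q[:,2]>.064];L=np.c_[(q[:,:2]-c0)@ex,(q[:,:2]-c0)@ey,q[:,2]];L=L[L[:,0]<-.067]
        print(n,"strap local",len(L),L.min(0).round(4),L.max(0).round(4));print(L[np.argsort(L[:,2])][::max(1,len(L)//10)].round(4))
    P,f,h=load("wl");l=P[near(P,(.46,-.3),.12)&(h[...,1]>60)&(h[...,0]>8)&(h[...,0]<28)];l=l[l[:,2]>.03]
    n=np.array([-.565,.031,.824]);c=np.array([.4756,-.3,.0833])
    for i in range(5):
        pl=l[abs((l-c)@n)<.003];c=pl.mean(0);n=np.linalg.svd(pl-c)[2][2];n*=np.sign(n[2])
    y=np.cross([0,0,1],-n*[1,1,0]);y/=np.linalg.norm(y);x=np.cross(y,n)
    ab=np.stack([(pl-c)@x,(pl-c)@y],1).astype(np.float32);hb=l[((l-c)@n>.015)]-c
    print("lid",len(pl),c,n,x,y,cv2.minAreaRect(ab),"pct",np.percentile(ab,[.5,99.5],axis=0));print("handle",len(hb),np.percentile(hb@n,[50,95]),[(np.percentile(hb@v,[2,98])) for v in(x,y)])
E
python3 an.py
```

```text
wt bangle 2881 [0.55059285 0.21719142] r 0.03528532040375463 ztop [0.34784084 0.35080031] encl ((0.5451348423957825, 0.21827274560928345), 0.041698139160871506)
wb bangle 366 [0.55559691 0.22418626] r 0.027123432012792322 ztop [0.01806465 0.01986514] encl ((0.5549195408821106, 0.22457823157310486), 0.03003188781440258)
wb rim 1854 0.05925269866561861 ((0.6042536497116089, -0.004902489483356476), (0.1303832232952118, 0.1709483563899994), 11.859628677368164)
wt rim 2459 0.05897973284117264 ((0.5999574065208435, -0.006039127707481384), (0.14005671441555023, 0.17209678888320923), 12.260299682617188)
wl rim 1574 0.05948291551347537 ((0.5998280644416809, -0.005777798593044281), (0.1407851278781891, 0.17281842231750488), 11.284368515014648)
wb strap local 514 [-0.0874 -0.0253  0.0711] [-0.067   0.0285  0.1141]
[[-0.0705 -0.0209  0.0711]
 [-0.0683  0.0121  0.0735]
 [-0.0703  0.0076  0.0779]
 [-0.0719 -0.0027  0.0832]
 [-0.0746  0.0147  0.0896]
 [-0.0762 -0.0068  0.0949]
 [-0.0792 -0.001   0.0996]
 [-0.0804 -0.0037  0.1055]
 [-0.0818 -0.0036  0.1103]
 [-0.0856  0.0171  0.1119]
 [-0.0837 -0.0145  0.1136]]
wl strap local 363 [-0.0894 -0.0257  0.0641] [-0.067   0.0278  0.1149]
[[-0.0709 -0.0181  0.0641]
 [-0.0672  0.007   0.0729]
 [-0.0682  0.0095  0.0745]
 [-0.0716  0.0145  0.0828]
 [-0.0752 -0.007   0.0909]
 [-0.0782 -0.007   0.0993]
 [-0.081   0.0058  0.1083]
 [-0.0866 -0.0073  0.1111]
 [-0.0868  0.004   0.112 ]
 [-0.0837 -0.0126  0.1127]
 [-0.0868  0.0101  0.1139]]
lid 7591 [ 0.48308868 -0.30031888  0.08439029] [-0.56185631  0.03061095  0.82666829] [ 0.82544412 -0.0449717   0.56268956] [ 0.05440114  0.99851916 -0.        ] ((-0.011780288070440292, -0.0019492655992507935), (0.17520655691623688, 0.1374984234571457), 89.87922668457031) pct [[-0.07284393 -0.08334569]
 [ 0.05629832  0.08290252]]
handle 6628 [0.31847967 0.32291151] [array([0.00333314, 0.19744003]), array([-0.06037205,  0.0484967 ])]
```

```bash
python3 - <<'E'
from h import *
from an import load,near
P,f,h=load("wt");q=P[near(P,(.553,.222),.045)&(h[...,1]>90)];q=q[(q[:,2]>.013)&(q[:,2]<.03)]
c=np.array(cv2.minEnclosingCircle(q[:,:2].astype(np.float32))[0]);print("wt bangle",c,np.median(q[:,2]))
c=(c+[.555,.2243])/2
q=state()["ee_rot"]
move_l([*c,.06],.2,list(q)); move_l([*c,.0145],.08); print(state()["ft_force"])
close(); s=state();print(s["finger_gap"],s["finger_force"],s["ft_force"],s["ee_pos"])
move_l([*c,.17],.2);s=state();print(s["finger_gap"],s["finger_force"],s["time"])
E
```

```text
wt bangle [0.55447948 0.22526546] 0.017785941481733014
[ 0.38154477 -0.03336918 -0.11686492]
0.05880095069088073 30.000111339613795 [0.4924252  0.12799711 0.84343531] [0.55487352 0.22480149 0.01478512]
0.058928233857028174 29.999758126214147 9.1333
```

```bash
python3 - <<'E'
from h import *
q=list(state()["ee_rot"]);c=[.6025,-.0055]
move_l([*c,.17],.25,q);move_l([*c,.0205],.12);print(state()["ft_force"],state()["finger_gap"])
gripper_open();move_l([*c,.17],.2)
# near view of box from robot side, camera toward +x
y=np.deg2rad(12)+np.pi/2
for p in([.49,-.03,.25],):
    j=min((inverse_kinematics(p,down(a)) for a in(y,y-np.pi)),key=lambda j:9 if j is None else abs(np.array(j)[5]-1.3))
    movej(j);hold(.2);im=get_image("wrist");np.savez("pics/wb2.npz",P=world(im),f=im["frame"]);cv2.imwrite("pics/wb2.png",im["frame"])
from an import load,near
P,f,h=load("wb2");q=P[near(P,(.603,-.006),.12)&(h[...,1]>50)]
for lo,hi in((.056,.064),(.058,.061)):
    r=q[(q[:,2]>lo)&(q[:,2]<hi)];print(len(r),np.median(r[:,2]),cv2.minAreaRect(r[:,:2].astype(np.float32)))
s=state();print(s["time"],s["ft_force"])
E
```

```text
[-0.63489192  0.11507387 -1.11407919] 0.05846300070898042
3131 0.05927087177567231 ((0.6050645709037781, -0.004550270736217499), (0.1300494521856308, 0.17125162482261658), 11.983384132385254)
2764 0.05935448805239252 ((0.6053705811500549, -0.004469588398933411), (0.1290147751569748, 0.17126765847206116), 11.95665454864502)
16.0083 [ 0.57461069 -0.18491424 -0.92028561]
```

View pics/wb2.png

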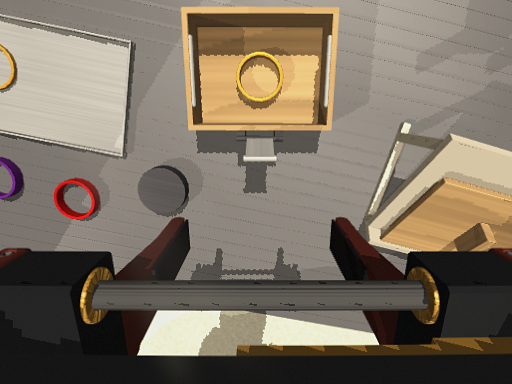

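```bash
python3 - <<'E'
from h import *
n=np.array([-.56186,.0306,.8267]);y=np.array([.0544,.9985,0]);y/=np.linalg.norm(y);z=-n/np.linalg.norm(n)
p=np.array([.4688,-.2997,.0906])
yb=np.deg2rad(12)+np.pi/2
for s in(1,-1):
    q=quat(np.cross(s*y,z),s*y,z)
    a=inverse_kinematics(p+n*.1,q);b=inverse_kinematics(p,q);c=inverse_kinematics([.6045,-.005,.2],down(yb if s>0 else yb-np.pi))
    print(s,[None if v is None else np.round(v,2) for v in(a,b,c)])
E
```

```text
1 [array([-1.01, -0.59,  2.01,  0.49,  1.37, -2.54]), array([-0.89, -0.43,  2.05,  0.48,  1.14, -2.53]), array([-0.06,  0.1 ,  1.28, -0.  ,  1.77, -1.84])]
-1 [array([-1.01, -0.59,  2.01,  0.49,  1.37,  0.61]), array([-0.89, -0.43,  2.05,  0.48,  1.14,  0.62]), array([-0.06,  0.1 ,  1.28, -0.  ,  1.77,  1.3 ])]
```

```bash
python3 - <<'E'
from h import *
n=np.array([-.56186,.0306,.8267]);y=-np.array([.0544,.9985,0]);y/=np.linalg.norm(y);n/=np.linalg.norm(n);z=-n
p=np.array([.4688,-.2997,.0906]);q=quat(np.cross(y,z),y,z)
move_to(list(p+n*.10),q);hold(.2);f0=np.array(state()["ft_force"])
im=get_image("wrist");cv2.imwrite("pics/wl2.png",im["frame"]);np.savez("pics/wl2.npz",P=world(im),f=im["frame"])
move_l(list(p+n*.012),.12)
for d in np.arange(.008,-.0021,-.002):
    move_l(list(p+n*d),.03);f=(np.array(state()["ft_force"])-f0)@n
    print(round(d,4),round(f,2))
    if f>2.5: move_l(list(p+n*(d+.0015)),.03);break
s=state();print(s["time"],s["ee_pos"])
E
```

```text
0.008 -0.48
0.006 0.18
0.004 -0.03
0.002 -0.45
0.0 -0.3
-0.002 -0.59
19.7917 [ 0.46990533 -0.29965847  0.0887083 ]
```

View pics/wl2.png

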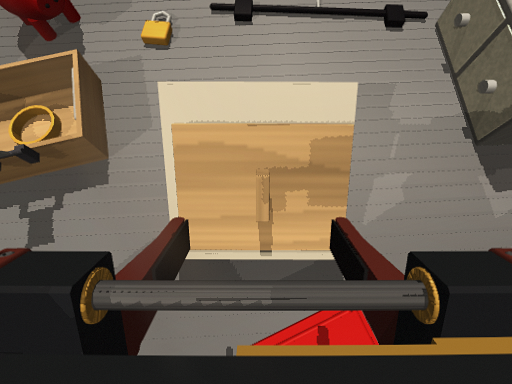

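The handle is at (263,195), centred between the fingers. I'll refine the lid pose from this view, then grip and lift.

```bash
python3 - <<'E'
from h import *
from an import load,near
P,f,h=load("wl2");n=np.array([-.56186,.0306,.8267]);n/=np.linalg.norm(n);yl=np.array([.0544,.9985,0]);x=np.cross(yl,n)
p=np.array([.4688,-.2997,.0906])
ok=np.isfinite(P[...,2])&(h[...,1]>60)&(h[...,0]>8)&(h[...,0]<28);ok[:,:165]=0;ok[260:]=0
L=(P[ok]-p)@np.stack([x,yl,n],1);pl=L[abs(L[:,2]+.013)<.004];hd=L[(L[:,2]>0)&(L[:,2]<.02)&(abs(L[:,1])<.02)]
print("plate",np.median(pl[:,2]),np.percentile(pl,[.3,99.7],axis=0)[:,:2]);print("handle",len(hd),np.percentile(hd,[1,99],axis=0),"slope",np.polyfit(pl[:,0],pl[:,2],1)[0])
top=hd[hd[:,2]>.008];print(np.percentile(top,[1,99],axis=0))
e=pl[(pl[:,0]>.02)];e=cv2.minAreaRect(pl[:,:2].astype(np.float32));print(e)
s0=np.array(state()["ee_pos"]);print("tcp in lid",(s0-p)@np.stack([x,yl,n],1))
close();s=state();print(s["finger_gap"],s["ft_force"])
move_l(list(s0+n*.05+[0,0,.05]),.12);s=state();print(s["finger_gap"],s["finger_force"],s["ft_force"],s["time"])
E
```

```text
plate -0.01285547527599324 [[-0.06740402 -0.08351073]
 [ 0.06422221  0.0829106 ]]
handle 670 [[-0.02120648 -0.00623097  0.0031763 ]
 [ 0.02228447  0.00520993  0.01461606]] slope -0.00040407895155327285
[[-0.02120896 -0.00623448  0.00842799]
 [ 0.02223692  0.00520808  0.01462059]]
((-0.0036964938044548035, -0.0003246217966079712), (0.16880126297473907, 0.13600262999534607), 89.99322509765625)
tcp in lid [-0.00015388  0.00010159 -0.00218358]
0.012104869730523127 [ 0.32692505 -0.96235319 -0.14752479]
0.011698377965893134 29.999483227729797 [-0.3535314   0.44070387 -1.46698711] 21.8833
```

```bash
python3 - <<'E'
from h import *
a=np.deg2rad(12);ex=np.array([np.cos(a),np.sin(a)]);q=down(a+np.pi/2-np.pi)
c=np.array([.6045,-.0047])-.0005*ex
move_to([*c,.2],q);hold(.3);f0=np.array(state()["ft_force"]);print(state()["time"],f0,state()["ee_pos"])
im=get_image("wrist");cv2.imwrite("pics/wl3.png",im["frame"]);np.savez("pics/wl3.npz",P=world(im),f=im["frame"])
move_l([*c,.096],.12)
for z in np.arange(.094,.0839,-.001):
    move_l([*c,z],.03);s=state();f=np.array(s["ft_force"])-f0
    print(round(z,4),f.round(2),(np.array(s["ee_pos"])[:2]-c).round(4),np.array(s["ee_pos"])[2].round(4))
    if f[2]>3: break
im=get_image("wrist");cv2.imwrite("pics/wl4.png",im["frame"]);np.savez("pics/wl4.npz",P=world(im),f=im["frame"])
print(state()["time"])
E
```

```text
23.4583 [ 0.01059769 -0.18356722 -1.25576097] [ 0.60378438 -0.00596353  0.20036859]
0.094 [ 0.41  0.47 -1.62] [ 0.0003 -0.    ] 0.0945
0.093 [-0.49  0.57 -1.13] [-0.  0.] 0.093
0.092 [ 0.47 -0.53 -0.93] [-0.0001  0.    ] 0.0919
0.091 [-0.23 -0.2  -0.35] [-0.0001  0.    ] 0.0909
0.09 [0.75 0.31 0.12] [-0.0001  0.    ] 0.0899
0.089 [ 0.76  1.27 -1.06] [-0.0001 -0.    ] 0.0889
0.088 [-0.36  0.23 -0.1 ] [-0.0001 -0.    ] 0.0879
0.087 [ 0.05 -1.46  1.86] [ 0.0003 -0.0003] 0.0875
0.086 [ 0.37 -2.58  5.66] [ 0.0005 -0.0005] 0.0869
26.825
```

View pics/wl4.png

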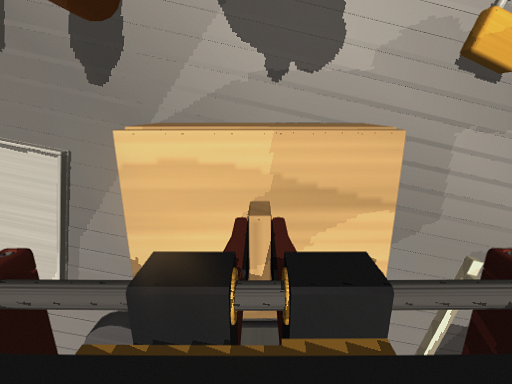

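The lid passed the rim plane and rests on the catches about 8 mm proud; the picture shows it square over the box, handle at (259,240). Now I'll release it and press over each catch.

```bash
cat > press.py <<'E'
from h import *
a=np.deg2rad(12);ex=np.array([np.cos(a),np.sin(a)]);ey=np.array([-ex[1],ex[0]]);q=down(a-np.pi/2)
c=np.array([.6045,-.0047])
def press(yo,z0=.089,fmax=19,xo=0):
    p=c+yo*ey+xo*ex
    move_l([*p,.105],.2);hold(.25);f0=np.array(state()["ft_force"])[2];move_l([*p,z0],.1);z=z0;log=[];hi=0
    while z>.070:
        z-=.0008;move_l([*p,z],.03);s=state();f=np.array(s["ft_force"])[2]-f0;ze=s["ee_pos"][2];log.append((round(z,4),round(ze,4),round(f,1)))
        if f>fmax or (f>9 and ze<.0768): break
    print(yo,log,s["time"]);move_l([*p,.105],.2)
E
python3 - <<'E'
from press import *
s=state();gripper_open();p=np.array(s["ee_pos"])
move_l([p[0],p[1],.15],.15);close();press(.075);press(-.075)
j=state()["joint_pos"];p=c-.10*ex;move_l([*p,.25],.25);hold(.2)
im=get_image("wrist");cv2.imwrite("pics/p1.png",im["frame"]);np.savez("pics/p1.npz",P=world(im),f=im["frame"])
P=world(im);hsv=cv2.cvtColor(im["frame"],cv2.COLOR_BGR2HSV);L=np.c_[(P[...,:2].reshape(-1,2)-c)@np.stack([ex,ey],1),P[...,2].reshape(-1)]
for yo in(.07,.04,-.04,-.07):
  for xo in(-.05,.05):
    m=(abs(L[:,0]-xo)<.008)&(abs(L[:,1]-yo)<.008);print(xo,yo,m.sum(),np.median(L[m,2]).round(4))
print(state()["time"])
E
```

```text
0.075 [(0.0882, np.float64(0.0883), np.float64(-0.5)), (0.0874, np.float64(0.0874), np.float64(0.4)), (0.0866, np.float64(0.087), np.float64(2.5)), (0.0858, np.float64(0.0867), np.float64(5.2)), (0.085, np.float64(0.0861), np.float64(6.4)), (0.0842, np.float64(0.0852), np.float64(5.4)), (0.0834, np.float64(0.0844), np.float64(5.4)), (0.0826, np.float64(0.0829), np.float64(2.7)), (0.0818, np.float64(0.0808), np.float64(1.1)), (0.081, np.float64(0.0803), np.float64(-0.7)), (0.0802, np.float64(0.0801), np.float64(-0.1)), (0.0794, np.float64(0.0793), np.float64(-0.6)), (0.0786, np.float64(0.0785), np.float64(0.0)), (0.0778, np.float64(0.0777), np.float64(-0.5)), (0.077, np.float64(0.0769), np.float64(0.3)), (0.0762, np.float64(0.0764), np.float64(1.1)), (0.0754, np.float64(0.0764), np.float64(5.8)), (0.0746, np.float64(0.0763), np.float64(9.9))] 35.625
-0.075 [(0.0882, np.float64(0.0887), np.float64(-0.0)), (0.0874, np.float64(0.0875), np.float64(-0.1)), (0.0866, np.float64(0.0865), np.float64(0.5)), (0.0858, np.float64(0.0857), np.float64(0.5)), (0.085, np.float64(0.0849), np.float64(-0
[... 160 characters left out ...]
p.float64(0.0817), np.float64(0.2)), (0.081, np.float64(0.0809), np.float64(0.3)), (0.0802, np.float64(0.0801), np.float64(-0.0)), (0.0794, np.float64(0.0793), np.float64(0.2)), (0.0786, np.float64(0.0785), np.float64(-0.2)), (0.0778, np.float64(0.0777), np.float64(-1.2)), (0.077, np.float64(0.0769), np.float64(0.5)), (0.0762, np.float64(0.0764), np.float64(2.2)), (0.0754, np.float64(0.0764), np.float64(6.2)), (0.0746, np.float64(0.0763), np.float64(8.2)), (0.0738, np.float64(0.0763), np.float64(10.7))] 42.1333
-0.05 0.07 189 0.0674
0.05 0.07 251 0.0674
-0.05 0.04 196 0.0674
0.05 0.04 255 0.0674
-0.05 -0.04 192 0.0671
0.05 -0.04 251 0.0674
-0.05 -0.07 194 0.0671
0.05 -0.07 249 0.0673
43.6083
```

The lid is level all round (0.0674 ± 0.0003) and both ends stop at the same height. Now the strap.

```bash
python3 - <<'E'
from press import *
def T(x,z): return [*(c+x*ex),z]
r=.032
move_l(T(-.13,.2),.2);move_l(T(-.13,.111),.2);hold(.2);f0=np.array(state()["ft_force"]);print(state()["time"])
move_l(T(-.0875,.111),.08)
for th in np.arange(1.5,.05,-.2):
    move_l(T(-.074+r*np.cos(th)-.0015*np.sin(th)-.010,.071+r*np.sin(th)+.0015*np.cos(th)+.008),.06)
    print(round(th,2),(np.array(state()["ft_force"])-f0).round(1))
z=state()["ee_pos"][2];z=min(z,.0865)
while z>.074:
    z-=.0008;move_l(T(-.0515,z),.03);s=state();f=s["ft_force"][2]-f0[2];print(round(z,4),round(s["ee_pos"][2],4),round(f,1))
    if f>7: break
move_l(T(-.0515,.13),.15);move_l(T(-.13,.25),.25);hold(.2);im=get_image("wrist");cv2.imwrite("pics/s1.png",im["frame"])
P=world(im);L=np.c_[(P[...,:2].reshape(-1,2)-c)@np.stack([ex,ey],1),P[...,2].reshape(-1)]
for xo in(-.07,-.06,-.05,-.04,-.033):
    m=(abs(L[:,0]-xo)<.003)&(abs(L[:,1])<.009);print(xo,m.sum(),np.median(L[m,2]).round(4))
print(state()["time"])
E
```

```text
44.8417
1.5 [ 0.4 -0.6  0.7]
1.3 [ 0.4 -0.2  0.5]
1.1 [-0.7 -0.4  0.5]
0.9 [-0.9 -0.2 -0.2]
0.7 [-0.1 -0.2  1.2]
0.5 [ 0.1 -0.   0.4]
0.3 [ 1.1 -0.2  0. ]
0.1 [-0.2 -0.6  0.8]
0.0823 0.0821 -0.4
0.0815 0.0816 1.8
0.0807 0.0809 2.6
0.0799 0.0807 6.9
0.0791 0.0807 9.3
-0.07 95 0.072
-0.06 94 0.0718
-0.05 80 0.0718
-0.04 95 0.0719
-0.033 100 0.0756
50.3
```

View pics/s1.png

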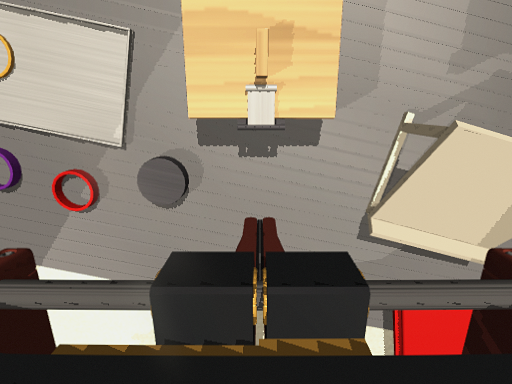

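The strap lies flat over the lid at (262,107), level at about 0.072 along its length. It came down against a hard stop.

```bash
python3 -c "
from bench import *
print(job_done())"
```

```text
the job is handed in; nothing more can be done
None
```

I handed the job in at about 50 s of the 72 s allowed: the tall brass bangle is in the box, the lid is pressed home level all round (under 11 N at either end), and the strap lies flat against its stop.

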